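# Finish the pinwheel layer of spectacle-case cartons

### The arm

A 7-joint arm with a two-finger parallel gripper is mounted at the origin on a cart in front of the work surface, level with it; the furniture and walls round the work are solid. World frame = base frame: x ahead of the robot, y to its left, z up, the work surface at z = 0. Lengths are in mm, angles in rad, forces in N, time in s.
With the tool pointing down it reaches from about 400 to 900 mm from the base axis. Payload 5.6 kg.
Tool frame: the origin (TCP) lies midway between the tips of the shut fingers; the grasp point (between the pads) lies 19 mm behind it; z points along the fingers, y is the line along which they close (so a half turn about z gives the same grasp; the last joint's range is limited). The gripper opens to 92 mm and grips with 3 to 60 N. Pads are 20 mm wide; open, the fingers measure 128 mm over their backs; the gripper's body (75 mm by 189 mm) begins 69 mm behind the grasp point.
Start: joints at [1.097, 0.468, -0.012, 1.603, 0.006, 1.071, -0.056], TCP at [271.4, -590.636, 214.592] pointing down, gripper open.
Joint ranges: [-2.53, 2.53], [-0.31, 2.02], [-1.57, 1.55], [0.28, 2.44], [-1.29, 4.43], [0.15, 1.84], [-2.92, 2.92]. Speed limits (rad/s): [2.57, 2.57, 3.14, 3.14, 3.14, 3.14, 3.14].

### API

Orientations are given as a rotation vector (axis times angle).
In Python, from cell import robot, grip, kin, viewer gives the robot as it stands. Calls block until the motion is done:
- robot.movep(position, orientation): joint-space move of the TCP to a pose.
- robot.servo_line(position, feed=150, rotation=None): straight line of the TCP; rotation=None keeps the orientation; feed is the mean speed in mm/s.
- robot.goto_joints(angles): joint-space move.
- grip(opening, newtons=None): opening from 0.0 (shut) to 1.0 (fully open); newtons is the grip in N (None keeps the last); returns when the fingers have stopped.
- robot.hold(seconds).
- kin.ik(position, orientation): joint angles nearest the present ones, or None.
- robot.observe(): the state.
- viewer.read_camera(name): name is "side" or "top"; returns the picture (420x560x3 uint8, red, green, blue); there is no depth.
- viewer.camera_info(name): a dict with "camera_matrix" (3x3 intrinsics, pixels), "R" (3x3) and "t" (3): a world point X has camera coordinates R X + t. Camera axes: x right, y down, z forward; pixel columns grow to the right and rows downward; lengths in mm; the calibration is good to about 2 mm. A picture is of the moment at which its call begins. camera_info takes no time and is no camera call.
A pose or a line that the arm cannot do raises robot.IKError and nothing moves.
- robot.job_done(): hands the job in; it is judged then, once.
Trained networks look in the newest picture that a camera, given by its name, has taken for a name from the list of things; names that differ only in an ending like _2 or _b are one class to them, and where a whole thing is asked for, a point or a joint stands for the part that bears it (a point fixed in the world has none). Each returns a list of dicts, best first, with "confidence" (0 to 1); they miss things now and then, are a little off and sometimes report something else, mostly with a low value. They report only what shows in the picture. A call takes as long as a camera call.
- viewer.silhouettes(name, camera): "mask" (420x560 bool, what is visible of it).
- viewer.pinpoint(name, camera): "at" ([x, y, z] in mm, in the coordinates of the camera as it stood for that picture, good to about 4 mm: a listed point, or the origin of a listed thing).
The state is a dict: "t": time; "joints": joint angles; "joint_velocities": joint speeds; "joint_torque": joint torques, N m; "tcp_pos": TCP position; "tcp_rot": TCP orientation; "contact_force": force on the tool from outside, world axes, zero at the start; "wrist_torque": the same for the moment, N m; "grip_width": opening from 0.0 (shut) to 1.0 (fully open); "grip_force": force on a finger pad.
Only numpy, scipy, OpenCV 4.12 (cv2) and the standard library are available. Lean on these libraries where they do the work, as an engineer would, in place of code of your own. Each camera call takes 0.05 s, during which the arm holds its last target. There are 200 camera calls.

### The job

The orders are being stacked for dispatch: finish the first layer on the small wooden pallet with the three other long cartons, laid flat in a pinwheel with the one already in its corner. Each of the four lies along its own edge of the pallet, square to it, and its end comes close up to the side of the next carton, so that an open square is left in the middle. Leave the short carton where it is.

Things in the scene. Friction and masses are not known exactly. Their poses are not given: they have to be found in the camera images.
- pallet: small wooden pallet, five deck boards on three runners, 204 x 204 mm, 24 mm high, fixed, turned to any angle; origin at the centre of its underside, z up, x across the deck boards. The four cartons make a 192 mm square on it with 4 mm between neighbours and a 76 mm open square in the middle; the half of each inner long side that faces this open square stays free for a finger.
- laid_carton: the long carton already on the pallet, in place a: loose, 130 mm long (x), 58 mm wide (y), 42 mm high (z), about 0.16 kg; origin at the centre of its underside, which lies on the deck.
- carton_1: closed plain cardboard carton, 130 mm long (its x axis), 58 mm wide (y), 42 mm high (z), about 0.16 kg, a strip of pale paper tape along the middle of its top and a small blank label low on one side; origin at the centre of its underside. At the start it lies flat on the worktop, any way round, beside the pallet. The three cartons 1 to 3 are alike and interchangeable.
- carton_2: closed plain cardboard carton, 130 mm long (its x axis), 58 mm wide (y), 42 mm high (z), about 0.16 kg, a strip of pale paper tape along the middle of its top and a small blank label low on one side; origin at the centre of its underside. At the start it lies flat on the worktop, any way round, beside the pallet. The three cartons 1 to 3 are alike and interchangeable.
- carton_3: closed plain cardboard carton, 130 mm long (its x axis), 58 mm wide (y), 42 mm high (z), about 0.16 kg, a strip of pale paper tape along the middle of its top and a small blank label low on one side; origin at the centre of its underside. At the start it lies flat on the worktop, any way round, beside the pallet. The three cartons 1 to 3 are alike and interchangeable.
- short_carton: a carton of the same make but only 90 mm long (x), 58 mm wide, 42 mm high; not part of this layer and to be left where it is; origin at the centre of its underside; it lies on the worktop among the others.
- place_a (a point): place of the carton already laid, at x -31, y -67 mm in the pallet's frame, lengthwise along the pallet's x axis. Origin on the deck (24 mm above the worktop) where the middle of the carton's underside belongs; x along the carton's length, y across it, z up.
- place_b (a point): empty place at x 67, y -31 mm in the pallet's frame, lengthwise along the pallet's y axis; the open square lies to the carton's +x, +y side (in this place's own axes). Origin on the deck (24 mm above the worktop) where the middle of the carton's underside belongs; x along the carton's length, y across it, z up.
- place_c (a point): empty place at x 31, y 67 mm in the pallet's frame, lengthwise along the pallet's x axis; the open square lies to the carton's -x, -y side (in this place's own axes). Origin on the deck (24 mm above the worktop) where the middle of the carton's underside belongs; x along the carton's length, y across it, z up.
- place_d (a point): empty place at x -67, y 31 mm in the pallet's frame, lengthwise along the pallet's y axis; the open square lies to the carton's -x, -y side (in this place's own axes). Origin on the deck (24 mm above the worktop) where the middle of the carton's underside belongs; x along the carton's length, y across it, z up.

How it is judged (in metres and radians):
At the end, for the whole second after the job is handed in: The laid carton is in place a and the three other long cartons in places b, c and d, one in each: middle within 12 mm, within 0.12 rad of square, flat on the deck (height within 4 mm, tilt below 0.06 rad), at rest. The short carton lies within 20 mm of its start (horizontal distance between laid_carton and place_a below 0.012 m and angle between the x axis of laid_carton and the x axis of place_a, either way round below 0.12 rad and z of laid_carton in the frame of pallet between 0.02 and 0.028 m and angle between laid_carton's own z axis and vertical below 0.06 rad and linear speed of laid_carton below 0.02 m/s and ((horizontal distance between carton_1 and place_b below 0.012 m and angle between the x axis of carton_1 and the x axis of place_b, either way round below 0.12 rad and z of carton_1 in the frame of pallet between 0.02 and 0.028 m and angle between carton_1's own z axis and vertical below 0.06 rad and linear speed of carton_1 below 0.02 m/s) or (horizontal distance between carton_2 and place_b below 0.012 m and angle between the x axis of carton_2 and the x axis of place_b, either way round below 0.12 rad and z of carton_2 in the frame of pallet between 0.02 and 0.028 m and angle between carton_2's own z axis and vertical below 0.06 rad and linear speed of carton_2 below 0.02 m/s) or (horizontal distance between carton_3 and place_b below 0.012 m and angle between the x axis of carton_3 and the x axis of place_b, either way round below 0.12 rad and z of carton_3 in the frame of pallet between 0.02 and 0.028 m and angle between carton_3's own z axis and vertical below 0.06 rad and linear speed of carton_3 below 0.02 m/s)) and ((horizontal distance between carton_1 and place_c below 0.012 m and angle between the x axis of carton_1 and the x axis of place_c, either way round below 0.12 rad and z of carton_1 in the frame of pallet between 0.02 and 0.028 m and angle between carton_1's own z axis and vertical below 0.06 rad and linear speed of carton_1 below 0.02 m/s) or (horizontal distance between carton_2 and place_c below 0.012 m and angle between the x axis of carton_2 and the x axis of place_c, either way round below 0.12 rad and z of carton_2 in the frame of pallet between 0.02 and 0.028 m and angle between carton_2's own z axis and vertical below 0.06 rad and linear speed of carton_2 below 0.02 m/s) or (horizontal distance between carton_3 and place_c below 0.012 m and angle between the x axis of carton_3 and the x axis of place_c, either way round below 0.12 rad and z of carton_3 in the frame of pallet between 0.02 and 0.028 m and angle between carton_3's own z axis and vertical below 0.06 rad and linear speed of carton_3 below 0.02 m/s)) and ((horizontal distance between carton_1 and place_d below 0.012 m and angle between the x axis of carton_1 and the x axis of place_d, either way round below 0.12 rad and z of carton_1 in the frame of pallet between 0.02 and 0.028 m and angle between carton_1's own z axis and vertical below 0.06 rad and linear speed of carton_1 below 0.02 m/s) or (horizontal distance between carton_2 and place_d below 0.012 m and angle between the x axis of carton_2 and the x axis of place_d, either way round below 0.12 rad and z of carton_2 in the frame of pallet between 0.02 and 0.028 m and angle between carton_2's own z axis and vertical below 0.06 rad and linear speed of carton_2 below 0.02 m/s) or (horizontal distance between carton_3 and place_d below 0.012 m and angle between the x axis of carton_3 and the x axis of place_d, either way round below 0.12 rad and z of carton_3 in the frame of pallet between 0.02 and 0.028 m and angle between carton_3's own z axis and vertical below 0.06 rad and linear speed of carton_3 below 0.02 m/s)) and distance of short_carton from where it was at the start of the episode below 0.02 m); the robot touches nothing.
It also fails if it takes over 64 s, if anything falls off the work surface, if the arm or the gripper's body presses on something with over 40 N, if the wrist force passes 120 N, or if a joint passes its speed limit or range.

## Working session

There is one attempt and no reset: what is moved stays moved. The work goes in short steps, each a Python script; the robot and the scene stay as the last script left them, time stands still between calls to the robot, and variables do not carry over. Pictures are saved under pics/ and viewed, at most 10 in all, crops included, and the job is handed in when it is done.

```bash
ls; mkdir -p pics; python3 - <<'E'
from cell import robot, grip, kin, viewer
import cv2, numpy as np
for c in ("top","side"):
    im=viewer.read_camera(c); cv2.imwrite(f"pics/{c}0.png",im[:,:,::-1])
    i=viewer.camera_info(c); print(c,i)
    R,t=np.array(i["R"]),np.array(i["t"])
    for n in ("pallet","laid_carton","carton_1","short_carton","place_a","place_b","place_c","place_d"):
        for d in viewer.pinpoint(n,c):
            print(c,n,round(d["confidence"],2),np.round(R.T@(np.array(d["at"])-t)))
print(robot.observe())
E
```

```text
pics
top {'camera_matrix': array([[424.85028193,   0.        , 269.8086041 ],
       [  0.        , 424.85028193, 206.11536849],
       [  0.        ,   0.        ,   1.        ]]), 'R': array([[ 0.02399656, -0.99960155, -0.01486284],
       [-0.98511204, -0.02111193, -0.17061228],
       [ 0.17023052,  0.01873567, -0.98522614]]), 't': array([  -1.2773785 ,  519.60173129, 1205.58015233])}
top pallet 0.91 [554.  -3.  -3.]
top laid_carton 0.66 [561.  70.  22.]
top carton_1 0.82 [ 425. -291.    1.]
top carton_1 0.72 [591. 337.   2.]
top carton_1 0.21 [567.  74.  19.]
top short_carton 0.69 [410. 287.  -1.]
top short_carton 0.5 [560.  70.  24.]
top place_a 0.87 [626. -14.  25.]
top place_a 0.77 [564.  72.  24.]
top place_a 0.75 [544. -76.  19.]
top place_a 0.72 [483.  11.  27.]
top place_b 0.87 [626. -14.  25.]
top place_b 0.77 [564.  72.  24.]
top place_b 0.75 [544. -76.  19.]
top place_b 0.72 [483.  11.  27.]
top place_c 0.87 [626. -14.  25.]
top place_c 0.77 [564.  72.  24.]
top place_c 0.75 [544. -76.  19.]
top place_c 0.72 [483.  11.  27.]
top place_d 0.87 [626. -14.  25.]
top place_
[... 1437 characters left out ...]
rray([ 1.09699496,  0.46747088, -0.01163969,  1.60273496,  0.00600201,
        1.07136368, -0.05629309]), 'joint_velocities': array([-0.0001108 , -0.00167941, -0.0017262 ,  0.0005329 , -0.00169783,
        0.0009407 ,  0.00131232]), 'joint_torque': array([-1.27268040e-04, -5.20391929e+01, -1.27693379e-02, -2.44053859e+01,
       -5.67267579e-02,  1.12789727e-02, -7.28645091e-06]), 'tcp_pos': array([ 271.42198992, -590.61957728,  214.59678685]), 'tcp_rot': array([ 3.06894166e+00,  6.71424410e-01, -1.18408580e-05]), 'contact_force': array([ 0.10369023, -0.28437239, -0.14582232]), 'wrist_torque': array([ 0.03853876, -0.07306201, -0.05452759]), 'grip_force': 0.0, 'grip_width': 1.000873666474315}
```

View pics/top0.png

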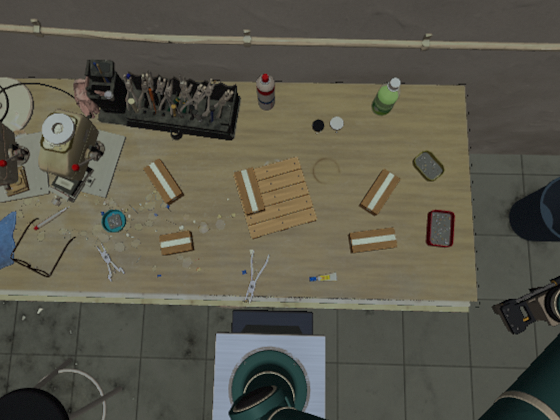

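View pics/side0.png

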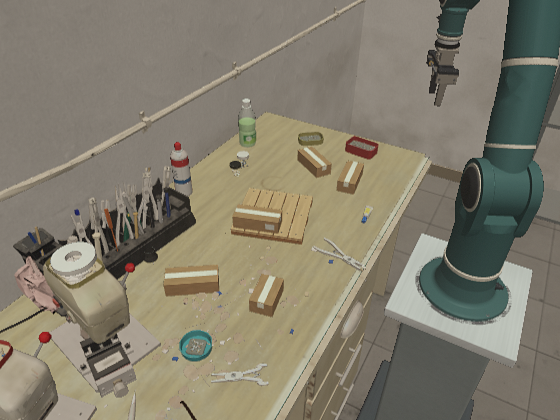

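The top view shows the pallet at about (275,198) with the laid carton at (250,190). The long cartons are at (164,181), (380,191) and (373,240), and the short carton is at (176,243). The side view agrees with this. Next I'll fit box models to the silhouettes in both cameras.

```bash
cat > h.py <<'E'
from cell import robot, grip, kin, viewer
import cv2, numpy as np
from scipy.optimize import minimize
from scipy.spatial.transform import Rotation as Rn
INFO={c:viewer.camera_info(c) for c in("top","side")}
def proj(c,P):
    i=INFO[c]; q=(np.asarray(P)@np.array(i["R"]).T+i["t"])@np.array(i["camera_matrix"]).T
    return q[:,:2]/q[:,2:]
def boxmask(c,x,y,a,L,W,z0,H):
    P=np.array([[sx*L/2,sy*W/2,z] for sx in(-1,1) for sy in(-1,1) for z in(z0,z0+H)])
    r=np.array([[np.cos(a),-np.sin(a)],[np.sin(a),np.cos(a)]])
    P[:,:2]=P[:,:2]@r.T+[x,y]
    h=cv2.convexHull(proj(c,P).astype(np.float32))[:,0]
    m=np.zeros((420,560),np.float32)
    big=np.zeros((1680,2240),np.uint8)
    cv2.fillConvexPoly(big,np.round((h+.5)*4*16-8).astype(np.int32),255,shift=4)
    return cv2.resize(big,(560,420),interpolation=cv2.INTER_AREA)/255.
def fit(masks,L,W,z0,H,x,y,a0s,hide=None):
    best=None
    def cost(p):
        s=0
        for c,m in masks.items():
            b=boxmask(c,*p[:2],p[2]/50,L,W,z0,H)
            if hide: b=np.clip(b-boxmask(c,*hide),0,1)
            s+=np.abs(b-m).sum()/m.sum()
        return s/len(masks)
    for a in a0s:
        S=np.array([[x,y,a*50],[x+12,y,a*50],[x,y+12,a*50],[x,y,a*50+10]])
        r=minimize(cost,S[0],method="Nelder-Mead",options=dict(initial_simplex=S,xatol=.1,fatol=1e-4,maxiter=150))
        if best is None or r.fun<best.fun: best=r
    return best.x[0],best.x[1],best.x[2]/50,best.fun
def getmasks(names,xyz):
    """mask nearest the projected point, per camera, (cameras must have been read)"""
    out={}
    for c in INFO:
        u=proj(c,[xyz])[0]; bd=None
        for n in names:
            for d in viewer.silhouettes(n,c):
                m=d["mask"]
                if m.sum()<100: continue
                cen=np.argwhere(m).mean(0)[::-1]; e=np.hypot(*(cen-u))
                if e<12 and (bd is None or d["confidence"]>bd[0]): bd=(d["confidence"],m)
        if bd: out[c]=bd[1].astype(float)
    return out
def down(psi): return (Rn.from_euler("z",psi)*Rn.from_euler("x",np.pi)).as_rotvec()
E
cat > m.py <<'E'
from h import *
import json
for c in INFO: viewer.read_camera(c)
A=np.arange(4)*np.pi/4
res={}
for n,names,xy,L,z0 in [("laid",["laid_carton","carton_1"],(563,72),130,24),("c1",["carton_1"],(427,-294),130,0),("c2",["carton_1","laid_carton"],(573,-318),130,0),("c3",["carton_1"],(591,338),130,0),("short",["short_carton"],(407,285),90,0)]:
    m=getmasks(names,(*xy,z0+21))
    if not m: print(n,"none"); continue
    res[n]=fit(m,L,58,z0,42,*xy,A); print(n,list(m),np.round(res[n],3))
l=res["laid"]
m=getmasks(["pallet"],(554,-3,12))
res["pallet"]=fit(m,204,204,0,24,554,-3,[l[2]%(np.pi/2)],(l[0],l[1],l[2],130,58,24,42)); print("pallet",list(m),np.round(res["pallet"],3))
json.dump(res,open("res.json","w"))
E
python3 m.py
```

```text
laid ['top', 'side'] [5.61213e+02 7.30370e+01 3.23000e-01 8.40000e-02]
c1 ['top', 'side'] [ 4.27095e+02 -2.91493e+02  1.72800e+00  6.20000e-02]
c2 ['top', 'side'] [ 5.71809e+02 -3.15419e+02  2.53900e+00  1.21000e-01]
c3 ['top', 'side'] [5.90736e+02 3.35827e+02 6.26000e-01 6.30000e-02]
short ['top', 'side'] [ 4.06480e+02  2.84429e+02 -1.37600e+00  9.10000e-02]
pallet ['top', 'side'] [ 5.5283e+02 -2.1800e+00  2.9400e-01  7.0000e-02]
```

```bash
cat > pp.py <<'E'
from h import *
import json
R=json.load(open("res.json"))
px,py,pa=R["pallet"][:3]; pa+=np.pi
OFF=27; EXP=2.0; ZP=8
u=lambda a:np.array([np.cos(a),np.sin(a)])
def place(p):
    x,y,a,s={"b":(67,-31,np.pi/2,1),"c":(31,67,0,-1),"d":(-67,31,np.pi/2,-1)}[p]
    x+=EXP*np.sign(x); y+=EXP*np.sign(y)
    return np.array([px,py])+x*u(pa)+y*u(pa+np.pi/2), pa+a+(np.pi if s<0 else 0)
def pickplace(c,p):
    cx,cy,ca=R[c][:3]; P,d=place(p); q0=robot.observe()["joints"]; best=None
    for e in(0,np.pi):
        for k in(0,np.pi):
            g=np.array([cx,cy])+OFF*u(ca+k); t=P+OFF*u(d)
            a=[kin.ik([*g,z],down(ca+k+e)) for z in(ZP,160)]; b=[kin.ik([*t,z],down(d+e)) for z in(ZP+24,160)]
            if any(v is None for v in a+b): continue
            m=max(np.abs(a[1]-q0).max(),np.abs(b[1]-a[1]).max())
            if best is None or m<best[0]: best=(m,g,ca+k+e,t,d+e)
    _,g,ga,t,ta=best; print("swing",best)
    grip(1.0); robot.movep([*g,160],down(ga)); robot.servo_line([*g,ZP],200)
    print("pre",robot.observe()["contact_force"].round(1))
    grip(0.0,35); o=robot.observe(); print("width",o["grip_width"]*92,o["grip_force"])
    robot.servo_line([*g,160],200); robot.movep([*t,160],down(ta))
    robot.servo_line([*t,60],200); robot.servo_line([*t,ZP+25],50); robot.hold(.2)
    o=robot.observe(); print("down",o["tcp_pos"].round(1),t,o["contact_force"].round(1),o["grip_width"]*92)
    grip(.80); robot.hold(.1); robot.servo_line([*t,160],200); print("t",robot.observe()["t"])
E
python3 - <<'E'
from pp import *
pickplace("c1","c")
cv2.imwrite("pics/t1.png",cv2.resize(viewer.read_camera("top")[130:270,100:460,::-1],(800,311)))
E
```

```text
swing (np.float64(0.9943433758994006), array([ 431.33090651, -318.15861024]), 8.011513370449599, array([567.08569985, -69.95765903]), 9.718831834765046)
pre [-1.   0.   0.1]
width 57.983376266976826 34.98796999454498
down [567.1 -69.9  32.9] [567.08569985 -69.95765903] [-0.   1.  -1.8] 58.067520530527304
t 9.6
```

View pics/t1.png

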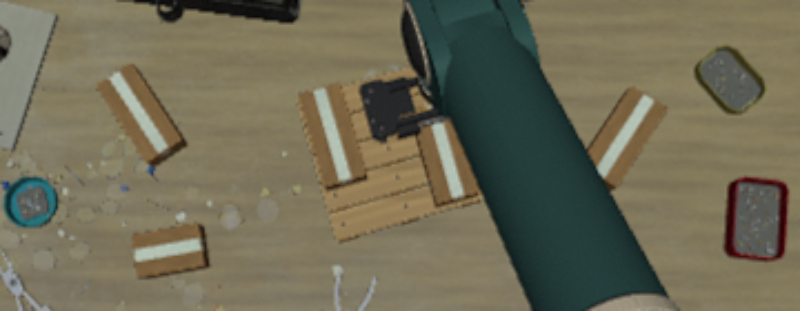

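The first carton sits in place c at about (448,160) in the crop, along its edge. With the arm over on the left, I'll re-measure c2, because its fit was the weakest, and check the placed carton. Then I'll place c3.

```bash
python3 - <<'E'
from pp import *
robot.movep([590,336,160],down(R["c3"][2]))
for c in INFO: viewer.read_camera(c)
def chk(n,xy,z,a):
    m=getmasks(["carton_1","laid_carton"],(*xy,z+21)); f={k:fit({k:v},130,58,z,42,*xy,[a]) for k,v in m.items()}
    for k in f: print(n,k,np.round(f[k],3))
    return fit(m,130,58,z,42,*xy,[a])
r=chk("c2",R["c2"][:2],0,R["c2"][2]); print(r); R["c2"]=r
P,d=place("c"); print("place c",P,d%np.pi, chk("placed",P,24,d%np.pi))
json.dump(R,open("res.json","w"))
pickplace("c3","d")
E
```

```text
c2 top [ 5.72471e+02 -3.14103e+02  2.56800e+00  6.00000e-02]
c2 side [ 5.72340e+02 -3.16932e+02  2.58500e+00  5.60000e-02]
(np.float64(572.0231631821913), np.float64(-314.4628202804279), np.float64(2.5760781677531566), np.float64(0.06414048518584767))
placed top [ 5.43297e+02 -7.51740e+01  2.92000e-01  6.00000e-02]
placed side [ 5.41436e+02 -7.46650e+01  3.24000e-01  5.20000e-02]
place c [541.2446265  -77.78318958] 0.29405387399566685 (np.float64(542.4263497780339), np.float64(-75.19182696501362), np.float64(0.2873950353843432), np.float64(0.05911894359466069))
swing (np.float64(1.1861005392924433), array([568.85549094, 320.00836407]), 6.9091569967643895, array([620.60688786,  12.07576363]), 11.289628161559943)
pre [0.5 0.7 0.2]
width 57.59355408570297 34.973942041397095
down [620.6  12.1  32.9] [620.60688786  12.07576363] [ 0.7 -0.6 -0.8] 57.91844044849362
t 19.9833
```

```bash
python3 - <<'E'
from pp import *
pickplace("c2","b")
robot.movep([450,-330,220],down(R["c2"][2]))
cv2.imwrite("pics/t2.png",cv2.resize(viewer.read_camera("top")[130:270,100:460,::-1],(800,311))); viewer.read_camera("side")
def inpal(f): 
    v=np.array(f[:2])-[px,py]; return np.round([v@u(pa),v@u(pa+np.pi/2),np.degrees((f[2]-pa+np.pi/4)%(np.pi/2)-np.pi/4),f[3]],2)
for p in "abcd":
    if p=="a": P,d=np.array(R["laid"][:2]),R["laid"][2]
    else: P,d=place(p)
    m=getmasks(["carton_1","laid_carton"],(*P,45))
    if m: print(p,list(m),inpal(fit(m,130,58,24,42,*P,[d%np.pi])))
m=getmasks(["short_carton"],(*R["short"][:2],21))
if m: print(fit(m,90,58,0,42,*R["short"][:2],[R["short"][2]]))
o=robot.observe(); print(o["t"],o["contact_force"])
E
```

```text
swing (np.float64(1.1998919638868484), array([ 594.81961485, -328.93077768]), 5.717670821342949, array([485.05227719, -16.43647102]), 5.0064428543803565)
pre [-0.5  0.2 -0.3]
width 57.9899033899616 34.98618721961975
down [485.1 -16.5  32.9] [485.05227719 -16.43647102] [ 0.5  0.1 -0.9] 57.92331228243541
t 28.2583
a ['top', 'side'] [-29.75 -69.17   0.64   0.07]
b ['top', 'side'] [ 6.912e+01 -3.364e+01  2.000e-01  6.000e-02]
c ['top', 'side'] [30.88 66.92 -0.49  0.27]
d ['top', 'side'] [-68.95  31.07   2.49   0.28]
(np.float64(405.87630950457077), np.float64(285.1808273865696), np.float64(-1.3586820907661796), np.float64(0.10505752262174037))
32.4 [-0.16549285 -0.75562433  0.2704901 ]
```

View pics/t2.png

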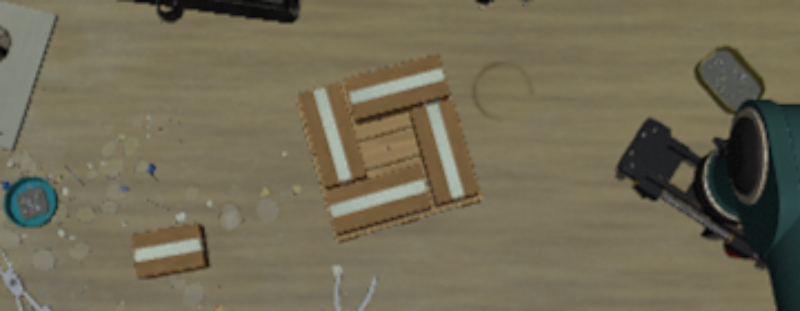

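The picture shows a complete pinwheel centred at about (390,150), with its middle open. The fits put all four cartons within about 4 mm of their places, and the short carton hasn't moved.

```bash
python3 -c "
from cell import robot
print(robot.job_done())"
```

```text
the job is handed in; nothing more can be done
None
```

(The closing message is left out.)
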